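# Unlatch the annealing kiln and hold its lid up with the lever

## Robot

A 6-joint arm with a two-finger parallel gripper is mounted at the origin on the work surface. World frame = base frame: x ahead of the robot, y to its left, z up, the work surface at z = 0. Lengths are in m, angles in rad, forces in N, time in s.
With the tool pointing down it reaches from about 0.225 to 0.725 m from the base axis. Payload 3.1 kg.
Tool frame: the origin (TCP) lies at the very end of the fingers, on their centre line; the grasp point (between the pads) lies env.hold_point_z behind it (env.hold_point_z is the distance from the TCP to the grasp point, in m); z points along the fingers, y is the line along which they close (so a half turn about z gives the same grasp; the last joint's range is limited). The gripper opens to 85 mm and grips with 20 to 120 N. Pads are 22 mm wide; open, the fingers measure 114 mm over their backs; the gripper's body (76 mm by 85 mm) begins 54 mm behind the grasp point. The pads swing forward as they close: fully open they stand 13 mm farther back than shut.
Start: joints at [-1.406, 0.048, 0.099, 1.622, 0, 1.443], TCP at [0.152, -0.503, 0.231] pointing down, gripper open.
Joint ranges: [-2.91, 2.91], [-0.99, 1.94], [-1.21, 1.42], [-2.12, 2.29], [-1.49, 1.47], [-3.14, 3.14]. Speed limits (rad/s): [2.79, 2.79, 3.14, 3.14, 3.14, 3.14].

## Interface

Orientations are given as a rotation vector (axis times angle).
In Python, from bench import monitor, imaging, env gives the robot as it stands.
- The arm moves only by the tool inch_along, called after "Emit:" as a command line: name --pt "numbers of a row" for each row, then --argument value for the rest. Schema: {"type":"object","properties":{"increments":{"type":"array","items":{"type":"array","items":{"type":"number"},"minItems":6,"maxItems":6},"minItems":1,"maxItems":10},"finger_gap":{"type":"number"},"grip_n":{"type":"number"},"only":{"type":"string"},"quiet":{"type":"boolean"},"lines":{"type":"string"}},"required":["increments"],"additionalProperties":false}. increments is a list of rows, 1 to 10 of them, each of 6 numbers: dx, dy, dz in normalised numbers (1 is 0.6 m), then a rotation vector rx, ry, rz in shares of 4 rad (1.0 is 4 rad); each row is the pose to reach, as a shift and turn from the pose commanded when the call began, along the tool's axes at that moment; what a row does not reach only later rows make up. A row lasts 1/12 s, in which the tool goes at most 0.0417 m and 0.125 rad, less where a joint would pass 70% of its speed; a pose out of reach is approached as far as the arm can. finger_gap is the opening from 0.0 (shut) to 1.0 (fully open), set as the call begins (left out keeps the last). The fingers move at their own pace and stop on an object; grip_n is the grip in N (left out, the last holds). Time passes only in rows, so rows that do not move let the fingers close. The tool returns the time, the measured TCP pose, the force, the opening and the grip force at its end. only (a regular expression) keeps the lines of the reply that match it, lines (a string "A,B") keeps lines A to B, and quiet returns only ok. Shift and turn numbers lie between -1 and 1, and a call with a number outside is refused. Input that does not fit is refused with a message, and nothing moves.
- monitor.state(): the state, without advancing time (a new reading comes with each control period).
- imaging.snapshot(name): name is "side" or "top" or "wrist"; returns (picture, depth): 480x640x3 uint8, red, green, blue; 480x640 float32, m along the optical axis (not along the pixel's ray), 0 where there is no reading.
- imaging.camera_model(name): a dict with "fx", "fy", "cx", "cy" (pixels), "rvec" (rotation vector, rad) and "tvec" (3), from world to camera coordinates, as OpenCV has them; the wrist camera has in their place "tool_from_camera" (4x4, takes a point from camera to tool coordinates, whose origin is the TCP and whose axes are the flange's). Camera axes: x right, y down, z forward; pixel columns grow to the right and rows downward; lengths in m; the calibration is good to about 2 mm. A picture is of the moment at which its call begins: read the wrist's pose just before it. camera_model takes no time and is no camera call.
- env.close_job(): hands the job in; it is judged then, once.
The state is a dict: "time": time; "joint_pos": joint angles; "joint_vel": joint speeds; "joint_torque": joint torques, N m; "tool_pos": TCP position; "orientation": TCP orientation; "wrist_force": force on the tool from outside, world axes, zero at the start; "wrist_torque": the same for the moment, N m; "opening": opening from 0.0 (shut) to 1.0 (fully open); "gripper_force": force on a finger pad.
Only numpy, scipy, OpenCV 4.12 (cv2) and the standard library are available. Lean on these libraries where they do the work, as an engineer would, in place of code of your own. Each camera call takes 0.05 s, during which the arm holds its last target. There are 200 camera calls.

## Task

The lid of the bench kiln is latched shut. With your fingertips turn the brass latch at its front until it no longer lies over the lid, then press the red lever grip slowly and smoothly down as far as it will go, so that the heavy lid rises, and finish while still holding the lever down with the lid fully up. Do not touch the lid itself, do not let it drop, and leave the things standing around the kiln where they are.

Things in the scene. Friction and masses are not known exactly. Their poses are not given: they have to be found in the camera images.
- kiln: Grey box-shaped kiln with a fixed place on the bench (position and yaw vary): case 260 (x) x 240 (y) x 170 mm high, with the lid 217 mm. Origin: centre of its underside, on the bench. Its axes: x from the front to the lid's hinges at the rear, y to the left seen from its front, z up. The latch is at the front (-x), the lever along the right side (-y) and reaching out 205 mm beyond the front
- lid (a joint): Heavy firebrick lid (1 to 1.6 kg), rad: 0 = shut, grows as the front edge rises, about 1.0 with the lever fully down; falls shut by itself; cannot rise while the latch lies over it. In the kiln's frame: x -131 to +131, y -123 to +123 mm, top at z 217 mm; wooden handle on it at x -62, y -42 to +42, up to z 266 mm. Do not touch
- lid_front (a point): Middle of the upper front edge of the lid
- lever (a joint): Steel lever on a pin at the kiln's right side, rad: 0 = at rest, long end up 16 degrees; grows as the long end is pressed down, to the stop at 0.56 (16 degrees below level). Its short end lifts a brass roller on the lid. The grip needs about 8 to 18 N, most at the beginning; when let go the lid's weight throws it back up
- lever_grip (a point): Middle of the upper face of the red grip (135 x 36 x 22 mm, along the lever) on the long end, 270 mm from the pin. About 237 mm above the bench at rest, about 88 mm when fully down
- lever_pivot (a point): Pin of the lever, fixed on the kiln, 153 mm above the bench; its axis is the kiln's y axis. The lever turns about it in the kiln's x-z plane through this point; the long end points to the kiln's -x
- latch (a joint): Brass turn latch on a post at the kiln's front, rad: 0 = nose straight over the lid, tail out to the kiln's -x; grows anticlockwise seen from above; turns 1.6 either way, clear of the lid beyond 1.1 either way, stays where left (about 1 N at the knob). Bar 16 mm wide, 10 mm thick, underside 220 mm above the bench; nose 48 mm, tail 70 mm
- latch_pivot (a point): Axis of the latch's post at the height of the bar's middle (225 mm), fixed on the kiln, 29 mm in front of the lid
- latch_knob (a point): Middle of the black knob (20 mm wide, its top 259 mm above the bench) standing on the latch's tail, 60 mm from the post's axis
- spire: Pointed copper spire, loose, 86 mm wide at the foot, 172 mm high, origin at the centre of its foot: leave alone
- bowl: Small copper bowl, loose, 90 mm wide, 45 mm high, origin at the centre of its foot: leave alone
- tin: Yellow tin, loose, 70 mm wide, 100 mm high, origin at the centre of its foot: leave alone
- mallet: Mallet with a white head and a wooden handle, loose, lying flat at the kiln's right side, 250 mm long, 48 mm high; origin on the bench under the handle, x towards the head: leave alone

How it is judged:
On the way, in this order (a step that is already met when the one before it is completed fails the run):
1. the latch is turned clear of the lid while the lid is still shut ((value of joint latch above 1.08 rad or value of joint latch below -1.08 rad) and value of joint lid below 0.1 rad), for 0.2 s.
2. the lid is raised by pressing the lever down (value of joint lid above 0.8 rad and value of joint lever above 0.46 rad and contact force between the fingers and lever above 1 N), for 0.2 s.
At the end, for the whole second after the job is handed in: The fingers hold the lever down (at least 0.50 rad of 0.56, pressed with more than 1 N) and the lid stands still, raised by at least 0.85 rad; the latch is still turned aside by at least 1.0 rad (value of joint lever above 0.5 rad and value of joint lid above 0.85 rad and velocity of joint lid between -0.1 and 0.1 rad/s and contact force between the fingers and lever above 1 N and (value of joint latch above 1 rad or value of joint latch below -1 rad)); the arm keeps its last pose, push and grip.
It fails at once if the robot touches the lid (contact force between any of the fingers, the arm and lid above 1 N).
It fails at once if the lid is jerked up or dropped (faster than 3 rad/s) (velocity of joint lid above 3 rad/s or velocity of joint lid below -3 rad/s).
It fails at once if something standing around the kiln is moved by more than 20 mm (distance of any of spire, bowl, tin, mallet from where it was at the start of the episode above 0.02 m).
It also fails if it takes over 51 s, if anything falls off the work surface, if the arm or the gripper's body presses on something with over 40 N, if the wrist force passes 120 N, or if a joint passes its speed limit or range.

## Working session

There is one attempt and no reset: what is moved stays moved. The work goes in short steps, Python scripts to look and compute and a tool call to move; the robot and the scene stay as the last step left them, time stands still between calls to the robot, and variables do not carry over. Pictures are saved under pics/ and viewed, at most 10 in all, crops included, and the job is handed in when it is done.

```bash
mkdir -p pics
```

Create h.py:
```python
import numpy as np,cv2
from bench import monitor,imaging,env
from scipy.spatial.transform import Rotation as R
def cam(name,s=None):
    m=imaging.camera_model(name);K=(m['fx'],m['fy'],m['cx'],m['cy'])
    if name=='wrist':
        T=np.array(m['tool_from_camera']);W=np.eye(4);W[:3,:3]=R.from_rotvec(s['orientation']).as_matrix();W[:3,3]=s['tool_pos'];return K,W@T
    W=np.eye(4);W[:3,:3]=R.from_rotvec(np.ravel(m['rvec'])).as_matrix();W[:3,3]=np.ravel(m['tvec']);return K,np.linalg.inv(W)
def cloud(d,K,T):
    v,u=np.mgrid[0:d.shape[0],0:d.shape[1]]
    P=np.stack([(u-K[2])/K[0]*d,(v-K[3])/K[1]*d,d],-1)
    P=P@T[:3,:3].T+T[:3,3];P[d<=0]=np.nan;return P
def snap(name,tag):
    s=monitor.state();p,d=imaging.snapshot(name);cv2.imwrite(f'pics/{tag}.png',p[:,:,::-1]);K,T=cam(name,s);P=cloud(d,K,T);np.savez(f'{tag}.npz',p=p,P=P);return p,P
```

Run:
```python
from h import *
for n in('side','top'):
    p,P=snap(n,n+'0')
a=cv2.imread('pics/side0.png');b=cv2.imread('pics/top0.png')
print(monitor.state(),env.hold_point_z)
```

```text
{'time': 0.1, 'joint_pos': array([-1.40582289e+00,  4.86712391e-02,  9.77499430e-02,  1.62200332e+00,
       -4.32911975e-05,  1.44303092e+00]), 'joint_vel': array([ 1.64397526e-03, -2.33807200e-03,  3.42942745e-03, -1.43110042e-03,
       -7.54799278e-05, -6.87113311e-04]), 'joint_torque': array([ 2.69081575e-03, -3.39848256e+01,  3.20937467e+01,  1.57533766e-02,
       -1.44904566e-04, -1.32359499e-06]), 'tool_pos': array([ 0.15140237, -0.50211491,  0.23023476]), 'orientation': array([-3.10589555e+00, -4.57882787e-01,  1.30093524e-04]), 'wrist_force': array([ 0.01849433, -0.23950325,  0.08848795]), 'wrist_torque': array([-0.0239685 ,  0.01165225,  0.06368732]), 'gripper_force': 0.0, 'opening': 1.0003495923558128} 0.0187
```

View pics/side0.png

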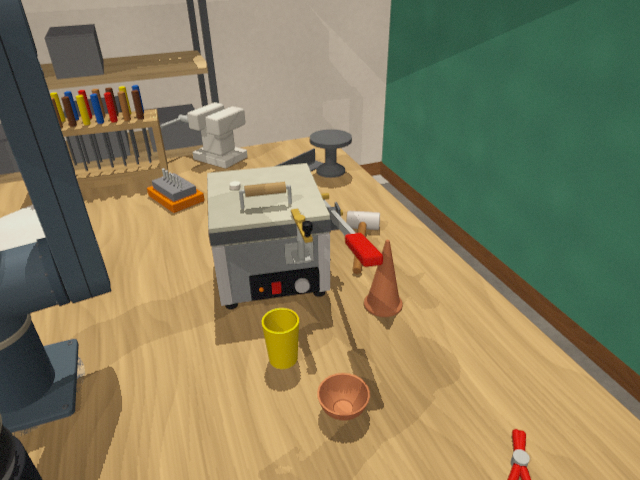

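View pics/top0.png

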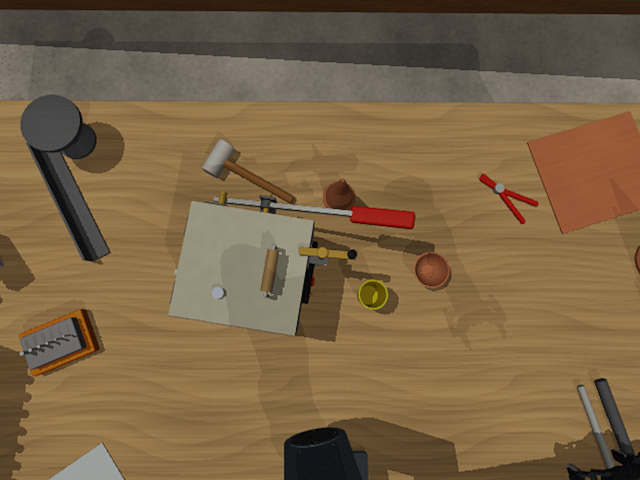

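The side view shows the kiln with its latch knob at about (307,228) and the red grip at (365,249). In the top view the knob is at (351,254), the latch post at (322,253), the grip at (383,217), the tin at (373,294), the bowl at (432,270) and the spire at (339,192).

Run:
```python
from h import *
for n in('top0','side0'):
    z=np.load(n+'.npz');p=z['p'].astype(int);P=z['P']
    r,g,b=p[...,0],p[...,1],p[...,2];v,u=np.mgrid[0:480,0:640]
    print(n)
    red=(r>150)&(g<50)&(b<60)
    win=(u>345)&(u<420)&(v>200)&(v<270)&red
    Q=P[win];Q=Q[Q[:,2]>.15];print('grip',len(Q),Q.mean(0),Q.min(0),Q.max(0))
    blk=(p.max(-1)<45);c=(351,254) if n=='top0' else (307,228)
    Q=P[blk&(abs(u-c[0])<9)&(abs(v-c[1])<9)];Q=Q[Q[:,2]>.2];print('knob',len(Q),np.median(Q,0),Q.min(0),Q.max(0))
    br=(r>140)&(g>100)&(b<80)&(P[...,2]>.2)&(P[...,2]<.245)&((abs(u-325)<32)&(abs(v-253)<10) if n=='top0' else (abs(u-302)<14)&(abs(v-225)<22))
    Q=P[br];print('latch',len(Q),Q.mean(0),Q.min(0),Q.max(0))
    ul,_=0,0
    if len(Q)>5:
        d=np.linalg.svd((Q-Q.mean(0))[:,:2])[2][0];print('dir',d)
P=np.load('top0.npz')['P']
for nm,(u,v) in dict(tin=(373,294),bowl=(432,270),spire=(343,182),lidfr=(312,222),lidfl=(296,332),lidrl=(172,315),lidrr=(192,205),malh=(218,158),malend=(290,198),post=(322,253),pin=(267,203),lever=(330,211)).items(): print(nm,P[v,u].round(4))
p=np.load('top0.npz')
for nm,(u,v,h) in dict(tin=(373,294,28),bowl=(432,270,32),spire=(339,192,28)).items():
    Q=P[v-h:v+h,u-h:u+h].reshape(-1,3);Q=Q[(Q[:,2]>.02)&(Q[:,2]<(.12 if nm!='spire' else .19))];print(nm,Q.min(0).round(3),Q.max(0).round(3),((Q.min(0)+Q.max(0))/2).round(3))
```

```text
top0
grip 821 [ 0.6325157  -0.10660281  0.23411671] [ 0.60959002 -0.16855391  0.21318741] [ 0.65621878 -0.04399316  0.25358503]
knob 64 [ 0.55100683 -0.04127137  0.25927616] [ 0.54316146 -0.0498002   0.2320571 ] [ 0.55913816 -0.03360203  0.26346465]
latch 284 [0.55702475 0.01562156 0.2332914 ] [ 0.5475875  -0.03354833  0.22575551] [0.5668591  0.06330758 0.24208465]
dir [-0.09609515 -0.99537215]
side0
grip 612 [ 0.62811184 -0.13066309  0.23519704] [ 0.60651548 -0.17834303  0.21395511] [ 0.65671218 -0.0486076   0.24959788]
knob 101 [ 0.55123025 -0.0504574   0.24973418] [ 0.54407741 -0.0562175   0.23035359] [ 0.56006922 -0.03640129  0.25814932]
latch 171 [0.55504625 0.00559442 0.23075913] [ 0.54314697 -0.05592148  0.22492213] [0.5671041  0.06026321 0.24407168]
dir [-0.11376085 -0.99350816]
tin [ 0.4748 -0.1158  0.0078]
bowl [ 0.5356 -0.2684  0.0078]
spire [ 0.7239 -0.0311  0.1671]
lidfr [0.623  0.0386 0.2194]
lidfl [0.3945 0.0715 0.208 ]
lidrl [0.4298 0.3277 0.2088]
lidrr [0.6598 0.2927 0.2167]
malh [0.818  0.2781 0.0479]
malend [0.7202 0.0959 0.0232]
post [0.5549 0.0181 0.2421]
pin [0.6747 0.1392 0.1698]
lever [ 6.499e-01 -1.000e-04  2.032e-01]
tin [ 0.441 -0.137  0.02 ] [ 0.508 -0.07   0.107] [ 0.475 -0.103  0.064]
bowl [ 0.493 -0.301  0.02 ] [ 0.578 -0.213  0.053] [ 0.536 -0.257  0.036]
spire [ 0.646 -0.064  0.02 ] [0.754 0.041 0.19 ] [ 0.7   -0.011  0.105]
```

Add to h.py:
```python
def d(*targets):
    s=monitor.state();M=R.from_rotvec(s['orientation']).as_matrix();print('axes',M.T.round(3).tolist())
    for t in targets: print(np.array(t),'->',(M.T@(np.array(t)-s['tool_pos'])).round(4).tolist())
```

Run:
```python
from h import *
d((.151,-.502,.33),(.35,-.29,.33),(.588,-.042,.33))
```

```text
axes [[0.957, 0.289, 0.0], [0.289, -0.957, -0.002], [-0.0, 0.002, -1.0]]
[ 0.151 -0.502  0.33 ] -> [-0.0003, -0.0004, -0.0998]
[ 0.35 -0.29  0.33] -> [0.2514, -0.146, -0.0994]
[ 0.588 -0.042  0.33 ] -> [0.5508, -0.3148, -0.099]
```

Units first: shifts go in shares of 0.6 m and turns go in shares of 4 rad. So 0.275 m is 0.4583, 0.24 m is 0.4.

Emit:
inch_along --pt "0 0 -0.0667 0 0 0" --pt "0 0 -0.1333 0 0 0" --pt "0.05 -0.0283 -0.1667 0 0 0" --pt "0.1083 -0.0617 -0.1667 0 0 0" --pt "0.1667 -0.095 -0.1667 0 0 0" --pt "0.225 -0.1283 -0.1667 0 0 0" --pt "0.2833 -0.1617 -0.1667 0 0 0" --pt "0.3417 -0.195 -0.1667 0 0 0" --pt "0.4 -0.2283 -0.1667 0 0 0" --pt "0.4583 -0.2617 -0.1667 0 0 0" --finger_gap 0 --grip_n 30

```text
time: 0.93
tool_pos: [0.3704, -0.2712, 0.3309]
orientation: [-3.108, -0.458, 0.0]
wrist_force: [0.3, -0.8, 0.7]
opening: 0.002
gripper_force: 0.0
```

Emit:
inch_along --pt "0.0583 -0.0333 0 0 0 0" --pt "0.1167 -0.0667 0 0 0 0" --pt "0.175 -0.1 0 0 0 0" --pt "0.2333 -0.1333 0 0 0 0" --pt "0.2917 -0.1667 0 0 0 0" --pt "0.35 -0.2 0 0 0 0" --pt "0.4083 -0.2333 0 0 0 0" --pt "0.4583 -0.2617 0 0 0 0" --pt "0.4583 -0.2617 0 0 0 0" --pt "0.4583 -0.2617 0 0 0 0"

```text
time: 1.77
tool_pos: [0.5881, -0.0417, 0.3291]
orientation: [-3.106, -0.463, 0.006]
wrist_force: [0.2, -0.5, -0.2]
opening: 0.0
gripper_force: 0.0
```

Run:
```python
from h import *
p,P=snap('wrist','w1');d((.588,-.042,.241))
b=p.astype(int).max(-1)<45;Q=P[b];Q=Q[(Q[:,2]>.245)&(Q[:,2]<.27)&(abs(Q[:,0]-.55)<.03)&(abs(Q[:,1]+.042)<.04)]
print(len(Q),np.median(Q,0) if len(Q) else 0)
```

```text
axes [[0.957, 0.29, -0.003], [0.29, -0.957, -0.001], [-0.003, -0.0, -1.0]]
[ 0.588 -0.042  0.241] -> [0.001, -0.0006, 0.0891]
6 [ 0.56373624 -0.04447091  0.25086119]
```

View pics/w1.png

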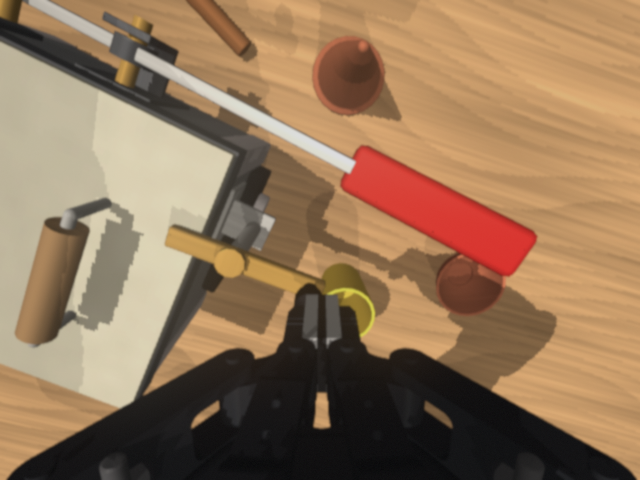

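The wrist view shows the latch bar from (170,235) to (300,280) with the post at (230,262). The grip runs from (355,165) to (525,255), and the fingertips at (320,300) hide the knob. I'll check the latch coordinates in this view.

Run:
```python
from h import *
P=np.load('w1.npz')['P']
for n,(u,v) in dict(post=(230,262),nose=(172,236),bar=(290,276),gripfar=(525,252),gripnear=(356,170),gripmid=(437,212),spire=(362,48)).items(): print(n,P[v,u].round(4))
K,T=cam('wrist',monitor.state());print(T.round(3).tolist())
for q in ((.551,-.044,.255),tuple(monitor.state()['tool_pos'])):
    c=np.linalg.inv(T)@np.array([*q,1]);print(q,K[0]*c[0]/c[2]+K[2],K[1]*c[1]/c[2]+K[3])
```

```text
post [0.5607 0.016  0.2373]
nose [0.5648 0.06   0.2305]
bar [ 0.56   -0.0267  0.2307]
gripfar [ 0.6291 -0.1681  0.249 ]
gripnear [ 0.6444 -0.0497  0.2178]
gripmid [ 0.635  -0.1093  0.2325]
spire [ 0.727  -0.0307  0.172 ]
[[0.291, -0.912, -0.289, 0.662], [-0.957, -0.278, -0.087, -0.021], [-0.001, 0.302, -0.953, 0.473], [0.0, 0.0, 0.0, 1.0]]
(0.551, -0.044, 0.255) 306.863115703428 307.0759614638214
(np.float64(0.587410538019545), np.float64(-0.042823195971116126), np.float64(0.33008041141708017)) 320.5766187719302 314.99744026404846
```

In the tool's units: 0.087 m is 0.145, 0.06 m is 0.1.

Emit:
inch_along --pt "0 0 0.05 0 0 0" --pt "0 0 0.1 0 0 0" --pt "0 0 0.1333 0 0 0" --pt "0 0 0.145 0 0 0" --pt "0 0 0.145 0 0 0"

```text
time: 2.23
tool_pos: [0.5853, -0.0443, 0.2422]
orientation: [-3.107, -0.455, 0.007]
wrist_force: [0.1, -1.1, -0.2]
opening: 0.001
gripper_force: 0.0
```

Run:
```python
from h import *
s=monitor.state();t=[]
for a in (0,.2,.4,.6,.8,1,1.2,1.3,1.4):
    al=np.arctan2(-.06,-.006)-a;u=np.array([np.cos(al),np.sin(al)]);tg=np.array([u[1],-u[0]])
    t.append((*(np.array([.557,.017])+.06*u-.023*tg),s['tool_pos'][2]))
d(*t)
```

```text
axes [[0.958, 0.287, -0.004], [0.287, -0.958, -0.002], [-0.005, 0.001, -1.0]]
[ 0.57391563 -0.04499082  0.24216817] -> [-0.0112, -0.0026, 0.0001]
[ 0.56126277 -0.04711575  0.24216817] -> [-0.0239, -0.0042, 0.0001]
[ 0.54843997 -0.04668458  0.24216817] -> [-0.036, -0.0083, 0.0002]
[ 0.53595843 -0.04371451  0.24216817] -> [-0.0472, -0.0147, 0.0002]
[ 0.52431574 -0.03832395  0.24216817] -> [-0.0568, -0.0232, 0.0003]
[ 0.51397608 -0.0307278   0.24216817] -> [-0.0645, -0.0334, 0.0003]
[ 0.50535165 -0.02122888  0.24216817] -> [-0.07, -0.045, 0.0004]
[ 0.50179315 -0.01588167  0.24216817] -> [-0.0719, -0.0511, 0.0004]
[ 0.49878627 -0.01020591  0.24216817] -> [-0.0732, -0.0574, 0.0004]
```

In one call 10 rows.

In the tool's units: -0.073 m is -0.1217, -0.033 m is -0.055.

Emit:
inch_along --pt "-0.0183 -0.005 0 0 0 0" --pt "-0.04 -0.0067 0 0 0 0" --pt "-0.06 -0.0133 0 0 0 0" --pt "-0.0783 -0.025 0 0 0 0" --pt "-0.095 -0.0383 0 0 0 0" --pt "-0.1075 -0.055 0 0 0 0" --pt "-0.1167 -0.075 0 0 0 0" --pt "-0.12 -0.085 0 0 0 0" --pt "-0.1217 -0.0933 0 0 0 0" --pt "-0.1217 -0.0933 0 0 0 0"

```text
time: 3.07
tool_pos: [0.5015, -0.0101, 0.2456]
orientation: [3.107, 0.459, 0.003]
wrist_force: [0.5, -0.3, 0.9]
opening: 0.001
gripper_force: 0.1
```

Run:
```python
from h import *
p,P=snap('top','t2')
cv2.imwrite('pics/t2c.png',cv2.resize(p[190:330,240:440,::-1],None,fx=3,fy=3))
```

```text
(no output)
```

View pics/t2c.png

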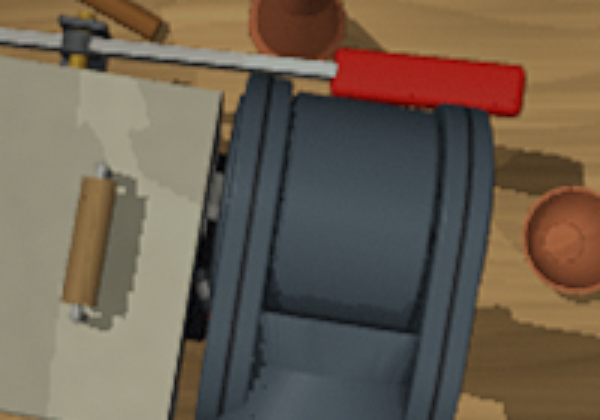

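The arm covers the latch in the top view, with no new contact visible. I'll back off forward and up, then look from the side.

In the tool's units: 0.11 m is 0.1833, -0.09 m is -0.15.

Emit:
inch_along --pt "-0.01 0.0333 0 0 0 0" --pt "-0.01 0.0333 -0.05 0 0 0" --pt "-0.01 0.0417 -0.1167 0 0 0" --pt "0 0.0833 -0.15 0 0 0" --pt "0.0083 0.1333 -0.15 0 0 0" --pt "0.0167 0.1833 -0.15 0 0 0" --pt "0.0167 0.1833 -0.15 0 0 0"

```text
time: 3.7
tool_pos: [0.5449, -0.1178, 0.332]
orientation: [3.107, 0.452, -0.003]
wrist_force: [-0.3, 0.9, -1.3]
opening: 0.0
gripper_force: 0.0
```

Run:
```python
from h import *
p,P=snap('side','s3');p2,P2=snap('wrist','w3')
cv2.imwrite('pics/c3.png',np.hstack([cv2.resize(p[130:330,180:420,::-1],(400,333)),cv2.resize(p2[:,:,::-1],(400,333))]))
d((.628,-.146,.30),(.628,-.146,.25))
```

```text
axes [[0.958, 0.287, -0.003], [0.287, -0.958, -0.002], [-0.003, 0.001, -1.0]]
[ 0.628 -0.146  0.3  ] -> [0.0724, 0.055, 0.0323]
[ 0.628 -0.146  0.25 ] -> [0.0725, 0.0551, 0.0823]
```

View pics/c3.png

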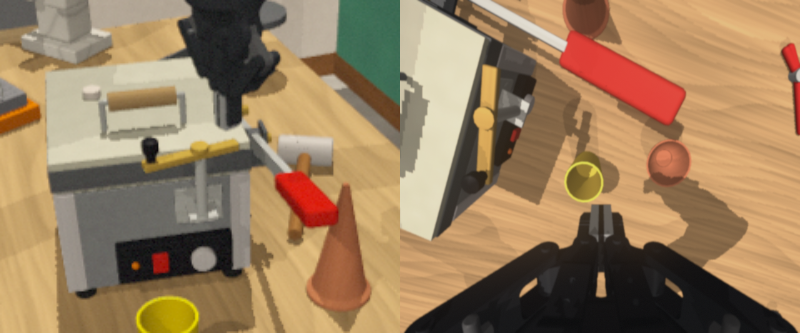

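The side crop shows the latch bar across the front with its knob at the left (150,148). The wrist crop agrees: nose at (488,68), knob at (473,183). Next I'll check the angle and go above the grip.

Run:
```python
from h import *
z=np.load('w3.npz');P=z['P'];p=z['p'].astype(int)
m=(p[...,0]>120)&(p[...,1]>80)&(p[...,2]<90)&(P[...,2]>.215)&(P[...,2]<.237);m[:,:100]=0;m[:,190:]=0
Q=P[m][:,:2];e=np.linalg.svd(Q-Q.mean(0),full_matrices=False)[2][0];print(len(Q),Q.mean(0),e,'angle from kiln x',np.arccos(abs(e@[.14,.99])))
```

```text
1705 [0.5426647  0.01441668] [-0.99808629 -0.06183658] angle from kiln x 1.3684684230243875
```

Emit:
inch_along --pt "0.05 0.0333 0 0 0 0" --pt "0.0917 0.0667 0 0 0 0" --pt "0.12 0.0917 0.0333 0 0 0" --pt "0.12 0.0917 0.0833 0 0 0" --pt "0.12 0.0917 0.1083 0 0 0" --pt "0.12 0.0917 0.1217 0 0 0" --pt "0.12 0.0917 0.1217 0 0 0"

```text
time: 4.38
tool_pos: [0.6262, -0.1437, 0.2583]
orientation: [-3.105, -0.459, 0.008]
wrist_force: [-0.4, 0.7, -0.1]
opening: -0.001
gripper_force: 0.0
```

In the tool's units: 0.047 m is 0.0783, 0.003 m is 0.005.

Emit:
inch_along --pt "0.005 0 0.0067 0 0 0" --pt "0.005 0 0.0133 0 0 0" --pt "0.005 0 0.02 0 0 0" --pt "0.0033 0.0033 0.0283 0 0 0" --pt "0.0033 0.005 0.0367 0 0 0" --pt "0.0033 0.0067 0.045 0 0 0" --pt "0.0033 0.0083 0.0533 0 0 0" --pt "0.0033 0.01 0.0617 0 0 0" --pt "0.0033 0.0117 0.07 0 0 0" --pt "0.0033 0.0133 0.0783 0 0 0"

```text
time: 5.22
tool_pos: [0.6302, -0.1528, 0.221]
orientation: [3.104, 0.457, 0.004]
wrist_force: [-6.0, 0.0, 12.5]
opening: 0.001
gripper_force: 6.0
```

In the tool's units: 0.048 m is 0.08, 0.042 m is 0.07.

Emit:
inch_along --pt "0 0.0017 0.01 0 0 0" --pt "0 0.0033 0.02 0 0 0" --pt "0 0.005 0.03 0 0 0" --pt "0 0.005 0.04 0 0 0" --pt "0 0.005 0.05 0 0 0" --pt "0 0.005 0.06 0 0 0" --pt "0 0.005 0.07 0 0 0" --pt "0 0.005 0.08 0 0 0"

```text
time: 5.88
tool_pos: [0.6331, -0.1571, 0.1683]
orientation: [3.104, 0.456, 0.004]
wrist_force: [-0.8, -3.4, 4.8]
opening: 0.002
gripper_force: 2.1
```

Run:
```python
from h import *
p,P=snap('side','s4');p2,P2=snap('wrist','w4')
cv2.imwrite('pics/c4.png',np.hstack([cv2.resize(p[130:330,180:420,::-1],(400,333)),cv2.resize(p2[:,:,::-1],(400,333))]))
```

```text
(no output)
```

View pics/c4.png

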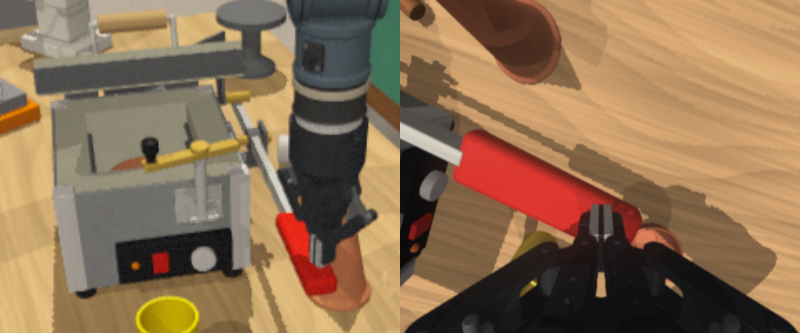

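The side crop shows the lid rising and the latch turned aside. In the wrist crop the tips sit on the outer part of the grip at (600,225). I'll continue, easing inward.

In the tool's units: 0.059 m is 0.0983, -0.008 m is -0.0133.

Emit:
inch_along --pt "0 0 0.0083 0 0 0" --pt "0 -0.0017 0.0183 0 0 0" --pt "0 -0.0033 0.0283 0 0 0" --pt "0 -0.005 0.0383 0 0 0" --pt "0 -0.0067 0.0483 0 0 0" --pt "0 -0.0083 0.0583 0 0 0" --pt "0 -0.01 0.0683 0 0 0" --pt "0 -0.0117 0.0783 0 0 0" --pt "0 -0.0133 0.0883 0 0 0" --pt "0 -0.015 0.0983 0 0 0"

```text
time: 6.82
tool_pos: [0.6313, -0.1465, 0.1075]
orientation: [3.107, 0.458, 0.005]
wrist_force: [4.1, -3.3, 6.2]
opening: -0.003
gripper_force: 3.1
```

Emit:
inch_along --pt "0 -0.0017 0.0083 0 0 0" --pt "0 -0.0033 0.0167 0 0 0" --pt "0 -0.005 0.025 0 0 0" --pt "0 -0.0067 0.0333 0 0 0" --pt "0 -0.0083 0.0417 0 0 0" --pt "0 -0.0083 0.0467 0 0 0" --pt "0 -0.0083 0.0517 0 0 0" --pt "0 -0.0083 0.0517 0 0 0"

```text
time: 7.48
tool_pos: [0.6319, -0.1418, 0.0832]
orientation: [3.105, 0.459, 0.015]
wrist_force: [-1.2, -0.8, 21.5]
opening: -0.002
gripper_force: 10.3
```

In the tool's units: 0.002 m is 0.0033, 0.001 m is 0.0017.

Emit:
inch_along --pt "0 0 0.0017 0 0 0" --pt "0 0 0.0033 0 0 0" --pt "0 0 0.0033 0 0 0" --pt "0 0 0.0033 0 0 0" --pt "0 0 0.0033 0 0 0" --pt "0 0 0.0033 0 0 0" --pt "0 0 0.0033 0 0 0" --pt "0 0 0.0033 0 0 0"

```text
time: 8.15
tool_pos: [0.632, -0.1418, 0.083]
orientation: [3.104, 0.459, 0.017]
wrist_force: [-3.7, -0.5, 27.5]
opening: -0.005
gripper_force: 13.0
```

Run:
```python
from h import *
p,P=snap('side','s5');p2,P2=snap('wrist','w5')
cv2.imwrite('pics/c5.png',np.hstack([cv2.resize(p[80:330,160:460,::-1],(400,333)),cv2.resize(p2[:,:,::-1],(400,333))]))
r=p2.astype(int);m=(r[...,0]>150)&(r[...,1]<60)&(r[...,2]<70)&(P2[...,2]>.06)&(P2[...,2]<.16)
Q=P2[m];A=np.c_[(Q[:,:2]-[.674,.139])@[-.14,-.99],np.ones(len(Q))];k=np.linalg.lstsq(A,Q[:,2],rcond=None)[0];print(len(Q),'slope',np.arctan(k[0]),'lever',.28-np.arctan(k[0]))
s=monitor.state();print(s['wrist_force'],s['tool_pos'])
```

```text
17996 slope -0.28289060660656745 lever 0.5628906066065675
[-3.09282394 -0.71953085 26.83330315] [ 0.63206189 -0.14179906  0.08300642]
```

View pics/c5.png

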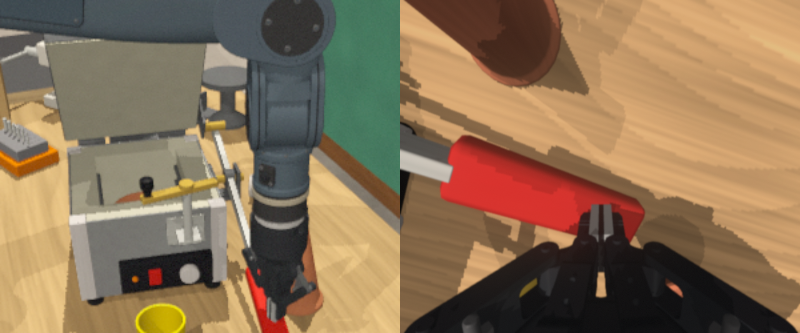

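The lid stands fully up, the lever is at its stop (0.56 rad) under 27 N, and the latch is still turned aside. Now I'll hand the job in.

```bash
python3 -c "
from bench import env
print(env.close_job())"
```

```text
the job is handed in; nothing more can be done
None
```

I turned the latch aside to about -1.37 rad and pressed the lever to its stop (0.56 rad, about 27 N); I handed the job in still holding it there with the lid fully up. No verdict came back.

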